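# Load two lamp modules into sloping soldering nests

## Task

Load the two sloping soldering nests: set the round lamp module in the round pocket and the square one in the square pocket, each lens side out and fully home, flat on the pocket floor. Lower them in gently rather than ramming or dropping them, let go, and leave the other things on the bench where they are.

Things in the scene. Friction and masses are not known exactly. Their poses are not given: they have to be found in the camera images.
- round_module: loose lamp module of about 110 g: round aluminium base plate 60 mm across, 8 mm thick, with a round black lens holder 30 mm across standing 28 mm above it in the middle (36 mm high in all), lying lens up on the bench. Origin at the centre of the base's underside, z towards the lens
- square_module: loose lamp module of about 110 g: square aluminium base plate 54 x 54 mm, 8 mm thick, with a square black lens holder 30 x 30 mm standing 28 mm above it in the middle, sides parallel (36 mm high in all), lying lens up on the bench. Origin at the centre of the base's underside, z towards the lens, x and y along the sides
- round_seat (a point): centre of the pocket floor of the round nest: fixed aluminium plate 110 x 110 x 14 mm on a dark stand, its face sloping 30 degrees down towards the robot, with a rubber-floored pocket 63 mm in diameter, 6 mm deep, mouth chamfered 2 mm. z points out of the pocket square to the face (which lies 6 mm along z), y level across the plate, x up the slope. About 44 mm above the bench
- square_seat (a point): centre of the pocket floor of the square nest: fixed aluminium plate 110 x 110 x 14 mm on a dark stand, its face sloping 30 degrees down towards the robot, with a rubber-floored pocket 57 x 57 mm, sides along x and y, 6 mm deep, mouth chamfered 2 mm. z points out of the pocket square to the face (which lies 6 mm along z), y level across the plate, x up the slope. About 44 mm above the bench
- spool: bystander: solder spool standing on its flange, 56 mm across, 40 mm high; origin under its centre
- tip_cleaner: bystander: blue tip-cleaner block 100 x 66 x 50 mm; origin under its centre
- carton: bystander: closed cardboard carton 75 x 130 x 30 mm; origin under its centre
- round_nest: the same sloping plate with the round pocket; origin at the centre of its underside, 8 mm below the pocket floor, axes as for its seat
- square_nest: the same sloping plate with the square pocket; origin at the centre of its underside, 8 mm below the pocket floor, axes as for its seat
There are look-alikes about, which are no part of the job. What is shaped like the square_module but orange is not meant.

How it is judged:
By the outcome, as a careful person would: the job done as asked, in the order asked, and still so for the second after the job is handed in, with the robot touching nothing.
It also fails if it takes over 58 s, if anything falls off the work surface, if the arm or the gripper's body presses on something with over 40 N, if the wrist force passes 120 N, or if a joint passes its speed limit or range.

## Robot

A 6-joint arm with a two-finger parallel gripper is mounted at the origin on the work surface. World frame = base frame: x ahead of the robot, y to its left, z up, the work surface at z = 0. Lengths are in m, angles in rad, forces in N, time in s.
With the tool pointing down it reaches from about 0.375 to 0.9 m from the base axis. Payload 3.1 kg.
Tool frame: the origin (TCP) lies midway between the tips of the shut fingers; the grasp point (between the pads) lies 19 mm behind it; z points along the fingers, y is the line along which they close (so a half turn about z gives the same grasp; the last joint's range is limited). The gripper opens to 87 mm and grips with 3 to 60 N. Pads are 19 mm wide; open, the fingers measure 117 mm over their backs; the gripper's body (75 mm by 190 mm) begins 51 mm behind the grasp point.
Start: joints at [-0.178, 0.527, 1.433, -0, 1.181, -0.178], TCP at [0.625, 0, 0.223] pointing down, gripper open.
Joint ranges: [-3.08, 3.08], [-0.75, 2.2], [0.22, 2.44], [-1.43, 4.57], [0, 2.65], [-2.85, 2.85]. Speed limits (rad/s): [2.79, 2.79, 3.14, 3.14, 3.14, 3.14].

## Interface

Orientations are given as a unit quaternion [x, y, z, w].
In Python, from rig import robot gives the robot as it stands. The module is installed in compiled form; this text tells all that it offers.
- The arm moves only by the tool play_rows, never from a script. Its arguments are lists of equal length, an entry for each row: "gripper": the closure, from -1 (fully open) to 1 (shut); "delta_pos": the shift along the tool's x, y, z in cm, a list of three; "turn": the turn, a rotation vector about the tool's x, y, z in rad, a list of three. A call has 1 to 12 rows; each row is the pose to reach, as a shift and turn from the pose commanded when the call began, along the tool's axes at that moment; what a row does not reach only later rows make up. A row lasts 1/8 s, in which the tool goes at most 62.5 mm and 10.7 degrees, less where a joint would pass 70% of its speed; a pose out of reach is approached as far as the arm can. A call with a gripper value outside its range is refused whole. The fingers move at their own pace and stop on an object; "squeeze" is the grip in N (left out, the last holds). Time passes only in rows, so rows that repeat a pose let the fingers close. It gives the time, the measured TCP pose, the force, the opening and the grip force at its end, in the units of the state.
- robot.get_obs(): the state, without advancing time (a new reading comes with each control period).
- robot.camera(name): name is "scene" or "side" or "wrist"; returns a dict with "color" (420x560x3 uint8, red, green, blue), "vfov" (degrees; the focal length in pixels is half the picture's height over the tangent of half this angle, whatever the lens; pixels are square), "cx", "cy" (the principal point, pixels), "k1" (the pictures are not rectified: a ray, as slopes to the right and down, at radius r is drawn at 1 + k1 r^2 times it, then the intrinsics apply), "R" (3x3) and "t" (3): a world point X has camera coordinates R X + t. Camera axes: x right, y down, z forward; pixel columns grow to the right and rows downward; lengths in m; the calibration is good to about 2 mm. A picture is of the moment at which its call begins. There is no depth.
- robot.hand_in(): hands the job in; it is judged then, once.
The state is a dict: "time": time; "q": joint angles; "joint_velocities": joint speeds; "joint_torque": joint torques, N m; "position": TCP position; "tool_rot": TCP orientation; "ft_force": force on the tool from outside, world axes, zero at the start; "moment": the same for the moment, N m; "grip_width": finger opening in m; "grip_force": force on a finger pad.
Only numpy, scipy, OpenCV 4.12 (cv2) and the standard library are available. Lean on these libraries where they do the work, as an engineer would, in place of code of your own. Each camera call takes 0.05 s, during which the arm holds its last target. There are 200 camera calls.

## Working session

There is one attempt and no reset: what is moved stays moved. The work goes in short steps, Python scripts to look and compute and a tool call to move; the robot and the scene stay as the last step left them, time stands still between calls to the robot, and variables do not carry over. Pictures are saved under pics/ and viewed, at most 11 in all, crops included, and the job is handed in when it is done.

Besides the shell and the picture viewer there is one more tool, called after "Emit:" by a JSON object that holds its "method" and its "body". play_rows: Moves the arm, as the interface text tells. Its arguments: {"type":"object","properties":{"gripper":{"type":"array","items":{"type":"number"}},"delta_pos":{"type":"array","items":{"type":"array","items":{"type":"number"}}},"turn":{"type":"array","items":{"type":"array","items":{"type":"number"}}},"squeeze":{"type":"number"}},"required":["gripper","delta_pos","turn"]}

```bash
mkdir -p pics; cat > h.py <<'E'
import numpy as np, cv2
from rig import robot
from scipy.spatial.transform import Rotation as Ro
def K(c):
    h,w=c["color"].shape[:2]; f=h/2/np.tan(np.radians(c["vfov"])/2); return f
def rays(c,px):
    px=np.atleast_2d(px).astype(float); f=K(c)
    d=(px-[c["cx"],c["cy"]])/f; u=d.copy()
    for _ in range(20): u=d/(1+c["k1"]*(u**2).sum(1,keepdims=True))
    v=np.c_[u,np.ones(len(u))]; R=np.array(c["R"]); return -R.T@np.array(c["t"]), v@R
def onz(c,px,z):
    o,v=rays(c,px); return o+v*((z-o[2])/v[:,2:])
def proj(c,X):
    x=np.atleast_2d(X)@np.array(c["R"]).T+np.array(c["t"]); s=x[:,:2]/x[:,2:]
    return s*(1+c["k1"]*(s**2).sum(1,keepdims=True))*K(c)+[c["cx"],c["cy"]]
def tri(obs): # list of (cam,px)
    A=np.zeros((3,3));b=np.zeros(3)
    for c,p in obs:
        o,v=rays(c,p); v=v[0]/np.linalg.norm(v[0]); P=np.eye(3)-np.outer(v,v); A+=P;b+=P@o
    return np.linalg.solve(A,b)
def snap(n,f=None):
    c=robot.camera(n)
    if f: cv2.imwrite(f"pics/{f}.png",c["color"][:,:,::-1])
    return c
E
python3 - <<'E'
from h import *
import pickle
for n in("scene","side","wrist"):
    c=snap(n,n+"0"); pickle.dump(c,open(n+"0.pkl","wb")); R=np.array(c["R"]); print(n,c["vfov"],c["cx"],c["cy"],c["k1"],(-R.T@c["t"]).round(3),R[2].round(2))
print(robot.get_obs())
E
```

```text
scene 48.45971916166266 276.2558881634095 207.21406790400152 0.037969223202179846 [ 1.391 -0.133  0.627] [-0.82  0.15 -0.55]
side 54.97918525875711 282.2156375934317 205.76085037137142 -0.03574159159124327 [ 0.345 -0.662  0.887] [ 0.17  0.62 -0.76]
wrist 66.77578391874648 279.54636943042607 209.89509154235924 -0.05001251485384114 [0.624 0.073 0.383] [-0.   -0.27 -0.96]
{'time': 0.15, 'q': array([-1.78495343e-01,  5.28262597e-01,  1.43364741e+00, -1.91145306e-05,
        1.18142507e+00, -1.78486738e-01]), 'joint_velocities': array([ 0.00017112, -0.00145108, -0.00323606,  0.00035977,  0.00115328,
       -0.00093262]), 'joint_torque': array([ 9.14956272e-04, -4.40429199e+01, -1.76841742e+01,  6.33679633e-02,
        5.52540855e-02, -1.06930895e-04]), 'position': array([6.24407641e-01, 1.33756402e-04, 2.21777774e-01]), 'tool_rot': array([ 7.07106984e-01,  7.07106041e-01, -5.04139676e-04, -7.10588385e-04]), 'ft_force': array([-0.14361568, -0.38252686, -0.70197387]), 'moment': array([0.03027651, 0.00883312, 0.04352836]), 'grip_force': 0.0, 'grip_width': 0.08704656874977128}
```

View pics/scene0.png

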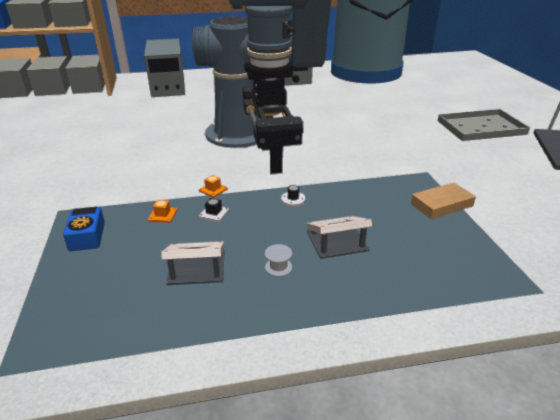

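View pics/side0.png

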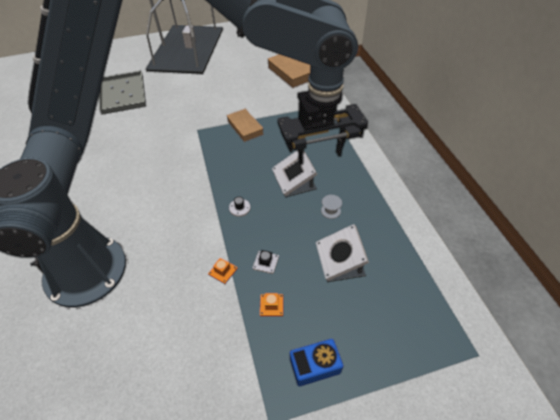

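View pics/wrist0.png

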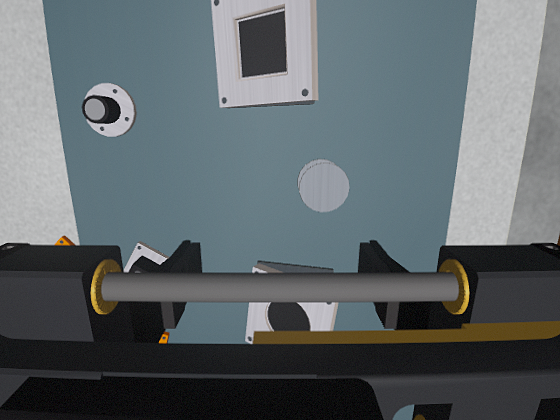

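The scene view shows two nests, with the modules at about (292,195) and (214,208). In the side view the round module is at (239,205), the square module at (266,260), the round pocket at (341,252) and the square pocket at (294,172). The orange look-alikes are at (222,270) and (271,304). The wrist view shows the round module at (108,110) and the square pocket at (264,43).

```bash
python3 - <<'E'
from h import *
import pickle
s,w,sc=[pickle.load(open(n+"0.pkl","rb")) for n in("side","wrist","scene")]
for n,p,z in [("rmod",(239,206),.008),("sqmod",(266,261),.008),("rseat",(341,252),.046),("sqseat",(294,172),.046),("spool",(332,203),.04),("orange",(222,270),.008)]:
    print("side",n,onz(s,p,z).round(3))
for n,p,z in [("rmod lens top",(96,110),.036),("rmod base",(108,110),.008),("sqseat",(264,43),.046),("rseat",(290,318),.046),("spool top",(325,186),.04)]:
    print("wrist",n,onz(w,p,z).round(3))
print(Ro.from_quat(robot.get_obs()["tool_rot"]).as_matrix().round(3)); print(np.array(w["R"]).round(3))
E
```

```text
side rmod [[0.428 0.091 0.008]]
side sqmod [[ 0.455 -0.11   0.008]]
side rseat [[ 0.635 -0.162  0.046]]
side sqseat [[0.608 0.14  0.046]]
side spool [[ 0.674 -0.001  0.04 ]]
side orange [[ 0.341 -0.104  0.008]]
wrist rmod lens top [[0.428 0.088 0.036]]
wrist rmod base [[0.427 0.089 0.008]]
wrist sqseat [[0.609 0.149 0.046]]
wrist rseat [[ 0.636 -0.156  0.046]]
wrist spool top [[0.673 0.006 0.04 ]]
[[ 0.     1.    -0.002]
 [ 1.    -0.     0.   ]
 [ 0.    -0.002 -1.   ]]
[[ 1.    -0.001 -0.002]
 [-0.    -0.964  0.265]
 [-0.002 -0.265 -0.964]]
```

Emit:
{"method": "play_rows", "body": {"gripper": [-1,-1,-1,-1,-1], "delta_pos": [[2,-3.2,1.7],[4,-6.3,3.4],[6,-9.5,5],[6,-9.5,5],[6,-9.5,5]], "turn": [[0,0,0],[0,0,0],[0,0,0],[0,0,0],[0,0,0]]}}

```text
time: 0.78
position: [0.5312, 0.0599, 0.1729]
tool_rot: [0.707, 0.707, 0.001, 0.001]
ft_force: [0.6, -0.7, -0.9]
grip_width: 0.0872
grip_force: 0.0
```

```bash
python3 - <<'E'
from h import *
import pickle
pickle.dump(snap("wrist","w1"),open("w1.pkl","wb"))
E
```

Emit:
{"method": "play_rows", "body": {"gripper": [-1,-1,-1,-1,-1,-1,-1,-1], "delta_pos": [[-5,0,0],[-10,1,0],[-15,2,0],[-20,2,0],[-25,2,0],[-29,2,0],[-29,2,0],[-29,2,0]], "turn": [[0,0,0],[0,0,0],[0,0,0],[0,0,0],[0,0,0],[0,0,0],[0,0,0],[0,0,0]]}}

```text
time: 1.82
position: [0.5502, -0.2304, 0.1726]
tool_rot: [0.708, 0.707, 0.0, 0.0]
ft_force: [0.5, 0.1, 0.6]
grip_width: 0.0872
grip_force: 0.0
```

```bash
python3 - <<'E'
from h import *
import pickle
pickle.dump(snap("wrist","w2"),open("w2.pkl","wb"))
a=cv2.imread("pics/w1.png")[:300];b=cv2.imread("pics/w2.png")[:300]
cv2.imwrite("pics/w12.png",np.vstack([a,b]))
E
```

```text
(no output)
```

View pics/w12.png

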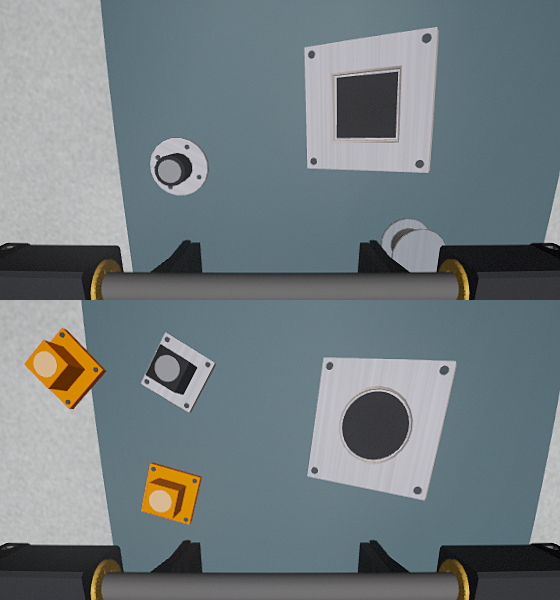

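The top half (w1) shows the round module at (179,166) and the square pocket at (367,105). The bottom half (w2) shows the square module at (178,72), turned about 30°, and the round pocket at (377,124). The orange decoys sit apart from these.

```bash
cat > meas.py <<'E'
from h import *
import pickle
def blob(c,pt,lim=238):
    hsv=cv2.cvtColor(c["color"],cv2.COLOR_RGB2HSV); m=((hsv[...,2]>135)&(hsv[...,1]<60)).astype(np.uint8)*255; m[lim:]=0
    cs,_=cv2.findContours(m,cv2.RETR_EXTERNAL,cv2.CHAIN_APPROX_NONE)
    cs=[k for k in cs if cv2.contourArea(k)>200 and cv2.pointPolygonTest(cv2.convexHull(k),pt,False)>=0]
    k=max(cs,key=cv2.contourArea); return cv2.convexHull(k),m
def norm(c,P,n,px):
    o,v=rays(c,px); return o+v*(((P-o)@n)/(v@n))[:,None]
def nest(c,pt):
    h,m=blob(c,pt); e=0.01
    while True:
        q=cv2.approxPolyDP(h,e*cv2.arcLength(h,True),True)[:,0]
        if len(q)<=4: break
        e+=.004
    # high corners = larger image x
    i=np.argsort(q[:,0]); lo=q[i[:2]]; hi=q[i[2:]]
    lo=lo[np.argsort(lo[:,1])]; hi=hi[np.argsort(hi[:,1])]
    L=onz(c,lo,.0217); H=onz(c,hi,.0767); C=np.r_[L,H]
    print("corners px",lo.tolist(),hi.tolist()); 
    cen=C.mean(0); y=(L[0]-L[1])+(H[0]-H[1]); yaw=np.arctan2(-y[0],y[1]); x=(H-L).mean(0)
    print("face centre",cen.round(4),"yaw y",np.degrees(yaw).round(2),"yaw x",np.degrees(np.arctan2(x[1],x[0])).round(2),"sizes",np.linalg.norm(L[0]-L[1]).round(4),np.linalg.norm(H[0]-H[1]).round(4),np.linalg.norm(H-L,axis=1).round(4))
    R=Ro.from_euler("zy",[yaw,-np.radians(30)]).as_matrix(); n=R[:,2]
    # pocket: hole in white
    mm=cv2.bitwise_not(m); fm=np.zeros_like(m); cv2.fillConvexPoly(fm,h,255); fm=cv2.erode(fm,np.ones((9,9))); hsv=cv2.cvtColor(c["color"],cv2.COLOR_RGB2HSV)
    P=np.array([cen[0],cen[1],.0492])
    for nm,mask,dz in (("dark floor",(hsv[...,2]<90).astype(np.uint8)*255&fm,-.006),("notwhite mouth",mm&fm,0)):
        cs,_=cv2.findContours(mask,cv2.RETR_EXTERNAL,cv2.CHAIN_APPROX_NONE); k=cv2.convexHull(max(cs,key=cv2.contourArea))[:,0]
        W=norm(c,P+dz*n,n,k); u=((W-P)@R)[:,:2]
        r=cv2.minAreaRect((u*1000).astype(np.float32)); print(nm,"bbox mm",(u.min(0)*1000).round(1),(u.max(0)*1000).round(1),"rect",np.round(r[0],1),np.round(r[1],1),round(r[2],1))
    return P,R
def module(c,pt,square):
    h,_=blob(c,pt); W=onz(c,h[:,0],.008)[:,:2]*1000
    if square:
        r=cv2.minAreaRect(W.astype(np.float32)); print("square",np.round(r[0],1),np.round(r[1],1),r[2])
    else: print("round",cv2.minEnclosingCircle(W.astype(np.float32)), cv2.fitEllipse(W.astype(np.float32)))
def lens(c,pt):
    hsv=cv2.cvtColor(c["color"],cv2.COLOR_RGB2HSV); m=((hsv[...,2]>85)&(hsv[...,1]<60)).astype(np.uint8)
    n,l,s,ce=cv2.connectedComponentsWithStats(m,connectivity=4); i=l[pt[1],pt[0]]; print("lens",s[i],onz(c,ce[i],.036).round(4))
E
python3 - <<'E'
from meas import *
w1,w2=[pickle.load(open(f"{n}.pkl","rb")) for n in("w1","w2")]
print("SQ NEST");nest(w1,(367,105))
print("ROUND NEST");nest(w2,(377,124))
module(w1,(179,166),0);lens(w1,(168,172))
module(w2,(178,72),1);lens(w2,(167,67))
E
```

```text
SQ NEST
corners px [[303, 38], [307, 168]] [[436, 26], [428, 172]]
face centre [0.6028 0.1488 0.0492] yaw y 2.88 yaw x 0.42 sizes 0.1176 0.1098 [0.1101 0.1099]
dark floor bbox mm [-25.9 -28.6] [26.7 24.9] rect [ 0.4 -1.8] [53.2 52.2] 89.5
notwhite mouth bbox mm [-23.7 -28.5] [27.9 24.3] rect [ 2.2 -2.1] [52.2 51.6] 89.3
ROUND NEST
corners px [[323, 57], [307, 176]] [[455, 61], [424, 200]]
face centre [ 0.6304 -0.1595  0.0492] yaw y -6.56 yaw x -6.93 sizes 0.1101 0.1097 [0.1096 0.1096]
dark floor bbox mm [-29.  -29.3] [29.  28.7] rect [-0.  -0.5] [58.3 57.4] 4.5
notwhite mouth bbox mm [-27.3 -28.8] [30.2 28.8] rect [ 1.7 -0.3] [57.9 56.7] 50.2
round ((426.7448425292969, 89.32051849365234), 30.089618682861328) ((426.6305236816406, 89.3130111694336), (59.58958435058594, 59.963951110839844), 149.6080322265625)
lens [158 159  24  24 442] [[0.4266 0.0895 0.036 ]]
square [ 451.2 -109.8] [54.3 54.2] 58.3242073059082
lens [154  55  26  27 542] [[ 0.4511 -0.1097  0.036 ]]
```

```bash
python3 - <<'E'
s=open('meas.py').read()
s=s.replace("    # high corners","""    q=quad(h,q)
    # high corners""",1).replace("def nest(","""def quad(h,q):
    p=np.zeros((420,560),np.uint8); cv2.fillConvexPoly(p,h,255); k=cv2.findContours(p,cv2.RETR_EXTERNAL,cv2.CHAIN_APPROX_NONE)[0][0][:,0].astype(float)
    ls=[]
    for i in range(4):
        a,b=q[i].astype(float),q[(i+1)%4].astype(float); d=b-a; L=np.hypot(*d); d/=L; t=(k-a)@d/L; e=abs((k-a)@[-d[1],d[0]])
        s=k[(t>.2)&(t<.8)&(e<12)]
        vx,vy,x,y=cv2.fitLine(s.astype(np.float32),cv2.DIST_HUBER,0,.01,.01).ravel(); ls.append(np.cross([x,y,1],[x+vx,y+vy,1]))
    o=[np.cross(ls[i-1],ls[i]) for i in range(4)]; return np.array([v[:2]/v[2] for v in o])
def nest(""",1)
open('meas.py','w').write(s)
E
python3 - <<'E'
from meas import *
w1,w2=[pickle.load(open(f"{n}.pkl","rb")) for n in("w1","w2")]
print("SQ NEST");nest(w1,(367,105))
print("ROUND NEST");nest(w2,(377,124))
E
```

```text
SQ NEST
corners px [[300.7167750183055, 38.07945847468486], [307.07850730618196, 168.7035026923626]] [[439.1258063904601, 25.8460693166117], [429.5290980410143, 172.68536215108438]]
face centre [0.6032 0.1485 0.0492] yaw y 3.15 yaw x 0.52 sizes 0.1184 0.1105 [0.1139 0.111 ]
dark floor bbox mm [-26.4 -28.5] [26.3 25.3] rect [-0.  -1.5] [53.2 52.3] 89.2
notwhite mouth bbox mm [-24.2 -28.3] [27.5 24.7] rect [ 1.8 -1.8] [52.3 51.7] 89.1
ROUND NEST
corners px [[322.25484468690917, 55.90327921673332], [306.26534419353965, 176.52541963742357]] [[457.69731526044063, 60.08674860162427], [425.1252629128894, 200.7542152029569]]
face centre [ 0.6308 -0.1593  0.0492] yaw y -6.74 yaw x -6.88 sizes 0.1115 0.1111 [0.112  0.1112]
dark floor bbox mm [-29.4 -29.5] [28.7 28.6] rect [-0.4 -0.6] [58.3 57.4] 4.7
notwhite mouth bbox mm [-27.7 -29. ] [29.8 28.7] rect [ 1.3 -0.4] [58.  56.8] 50.4
```

```bash
python3 - <<'E'
from meas import *
w1=pickle.load(open("w1.pkl","rb"))
h,m=blob(w1,(367,105))
im=w1["color"][:,:,::-1].copy(); mm=cv2.cvtColor(m,cv2.COLOR_GRAY2BGR)
cv2.polylines(mm,[h],True,(0,0,255),1)
a=np.hstack([im[10:190,285:455],mm[10:190,285:455]]); cv2.imwrite("pics/z.png",cv2.resize(a,None,fx=2.3,fy=2.3,interpolation=cv2.INTER_NEAREST))
E
```

```text
(no output)
```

View pics/z.png

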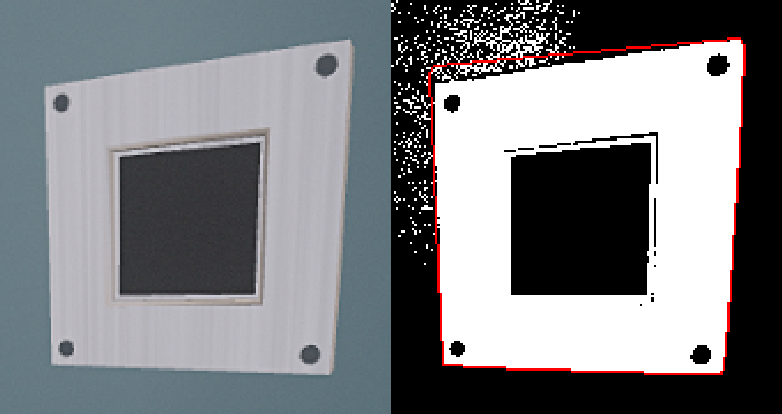

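The crop shows background specks at the plate's upper left leaking into the mask. I'll tighten the threshold.

```bash
sed -i 's/(hsv\[...,2\]>135)&(hsv\[...,1\]<60)).astype(np.uint8)\*255; m/(hsv[...,2]>135)\&(hsv[...,1]<36)).astype(np.uint8)*255; m/' meas.py; python3 - <<'E'
from meas import *
w1,w2=[pickle.load(open(f"{n}.pkl","rb")) for n in("w1","w2")]
print("SQ NEST");nest(w1,(367,105))
print("ROUND NEST");nest(w2,(377,124))
module(w1,(179,166),0)
module(w2,(178,72),1)
E
```

```text
SQ NEST
corners px [[303.21889572778696, 46.18064351381837], [306.9868313623985, 168.24722301195303]] [[439.1944287209705, 25.302345206571808], [429.489119177617, 172.69525392297405]]
face centre [0.6038 0.147  0.0492] yaw y 2.6 yaw x 2.51 sizes 0.111 0.1109 [0.1119 0.111 ]
dark floor bbox mm [-26.7 -26.7] [25.7 26.7] rect [-0.5  0. ] [53.3 52.3] 89.8
notwhite mouth bbox mm [-24.5 -26.5] [27.1 26.1] rect [ 1.3 -0.2] [52.3 51.7] 89.6
ROUND NEST
corners px [[322.4800583884019, 56.284353172089865], [306.5643120843406, 176.12376166959717]] [[457.6805470050885, 60.15916491652322], [425.16155773855144, 200.59747036163918]]
face centre [ 0.631  -0.1593  0.0492] yaw y -6.74 yaw x -6.89 sizes 0.1108 0.1109 [0.1118 0.111 ]
dark floor bbox mm [-29.6 -29.5] [28.6 28.5] rect [-0.5 -0.7] [58.3 57.4] 4.7
notwhite mouth bbox mm [-27.9 -29. ] [29.7 28.6] rect [ 1.2 -0.5] [58.  56.8] 50.4
round ((426.7279357910156, 89.39179229736328), 30.03291130065918) ((426.7113037109375, 89.35533905029297), (59.426658630371094, 59.841583251953125), 148.2075653076172)
square [ 451.2 -109.8] [54.3 54.2] 58.3242073059082
```

```bash
cat > plan.py <<'E'
import numpy as np
from scipy.spatial.transform import Rotation as Ro
R0=Ro.from_matrix([[0,1,0],[1,0,0],[0,0,-1.]])
# commanded pose helpers: cmd is (p,Ro)
def step(c,d,t): return (c[0]+c[1].apply(np.array(d)/100), c[1]*Ro.from_rotvec(t))
def to(c,p,R): 
    d=c[1].inv().apply(np.array(p)-c[0])*100; t=(c[1].inv()*R).as_rotvec(); print("d",d.round(2).tolist(),"t",t.round(3).tolist()); return d,t
def down(yaw): return Ro.from_euler("z",yaw,degrees=True)*R0
def nestR(yaw): return Ro.from_euler("z",yaw,degrees=True)*Ro.from_euler("y",-30,degrees=True)*R0
def nz(yaw): return Ro.from_euler("zy",[0,0]).apply([0,0,1]) if 0 else -nestR(yaw).apply([0,0,1])
E
python3 - <<'E'
from plan import *
c=(np.array([.55,-.23,.173]),R0)
to(c,[.4267,.0893,.09],R0); to(c,[.4267,.0893,.012],R0)
print(nz(-6.8),nz(2.5))
E
```

```text
d [31.93, -12.33, 8.3] t [0.0, 0.0, 0.0]
d [31.93, -12.33, 16.1] t [0.0, 0.0, 0.0]
[-0.49648275  0.05920198  0.8660254 ] [-0.49952411 -0.02180969  0.8660254 ]
```

Emit:
{"method": "play_rows", "body": {"gripper": [-1,-1,-1,-1,-1,-1,-0.8,-0.7,-0.6,-0.5,-0.5], "delta_pos": [[5,-2,0],[10,-4,0],[15,-6,1],[20,-8,2],[26,-10,4],[31.9,-12.3,7],[31.9,-12.3,10],[31.9,-12.3,13],[31.9,-12.3,15],[31.9,-12.3,16.1],[31.9,-12.3,16.1]], "turn": [[0,0,0],[0,0,0],[0,0,0],[0,0,0],[0,0,0],[0,0,0],[0,0,0],[0,0,0],[0,0,0],[0,0,0],[0,0,0]]}}

```text
time: 3.25
position: [0.4267, 0.0895, 0.0113]
tool_rot: [0.707, 0.707, -0.0, -0.0]
ft_force: [0.2, 0.4, -0.1]
grip_width: 0.0658
grip_force: 0.0
```

Emit:
{"method": "play_rows", "body": {"gripper": [-0.2,0.1,0.3,0.4,0.4], "delta_pos": [[0,0,0],[0,0,0],[0,0,0],[0,0,0],[0,0,0]], "turn": [[0,0,0],[0,0,0],[0,0,0],[0,0,0],[0,0,0]], "squeeze": 10}}

```text
time: 3.88
position: [0.427, 0.089, 0.0117]
tool_rot: [0.707, 0.707, 0.0, 0.0]
ft_force: [-1.0, -0.3, 2.1]
grip_width: 0.0295
grip_force: 10.0
```

Gripped at 29.5 mm. I'll release and look again to calibrate the camera bias along the closing direction.

Emit:
{"method": "play_rows", "body": {"gripper": [-0.2,-0.5,-0.5,-0.5,-0.5,-0.5,-0.5,-0.5], "delta_pos": [[0,0,0],[0,0,0],[0,0,-4],[-1,2,-9],[-3,6,-13],[-3,10.4,-16],[-3,10.4,-16],[-3,10.4,-16]], "turn": [[0,0,0],[0,0,0],[0,0,0],[0,0,0],[0,0,0],[0,0,0],[0,0,0],[0,0,0]]}}

```text
time: 4.88
position: [0.5291, 0.0593, 0.1707]
tool_rot: [0.707, 0.707, -0.001, -0.001]
ft_force: [0.2, -0.3, -0.6]
grip_width: 0.0654
grip_force: 0.0
```

```bash
python3 - <<'E'
from meas import *
c=snap("wrist","w3");pickle.dump(c,open("w3.pkl","wb")); s=snap("side","s3"); pickle.dump(s,open("s3.pkl","wb"))
module(c,(179,166),0)
try: nest(c,(367,105))
except Exception as e: print(e)
E
```

```text
round ((427.08074951171875, 89.19764709472656), 30.118505477905273) ((426.92425537109375, 89.35025787353516), (59.49647521972656, 59.791141510009766), 114.16607666015625)
corners px [[306.52953911402074, 45.3681912643103], [309.8963231989232, 168.17613980444827]] [[444.1572729878675, 23.312341979728945], [434.5750802451988, 172.3810830747042]]
face centre [0.6037 0.147  0.0492] yaw y 2.69 yaw x 2.72 sizes 0.1108 0.1109 [0.1118 0.1115]
dark floor bbox mm [-27.2 -26.3] [25.7 26.7] rect [-0.6  0.3] [52.5 52.6] 89.3
notwhite mouth bbox mm [-25.  -26.8] [27.2 26.1] rect [ 0.9 -0.4] [52.5 52.2] 89.4
```

Emit:
{"method": "play_rows", "body": {"gripper": [-0.5,-0.5,-0.5,-0.5,-0.5,0,0.4,0.5,0.5,0.5], "delta_pos": [[1,-4,1],[3,-8,4],[3,-10.4,8],[3,-10.4,12],[3,-10.4,16],[3,-10.4,16],[3,-10.4,16],[3,-10.4,16],[3,-10.4,16],[3,-10.4,16]], "turn": [[0,0,0],[0,0,0],[0,0,0],[0,0,0],[0,0,0],[0,0,0],[0,0,0],[0,0,0],[0,0,0],[0,0,0]], "squeeze": 25}}

```text
time: 6.22
position: [0.4265, 0.0891, 0.0127]
tool_rot: [0.707, 0.707, -0.0, 0.0]
ft_force: [-1.7, -0.5, 7.3]
grip_width: 0.0298
grip_force: 25.0
```

```bash
python3 - <<'E'
from plan import *
c=(np.array([.427,.089,.012]),R0)
F=np.array([.6306,-.1596,.0492]); n=nz(-6.8); S=F-.006*n; print(S)
for h in (.06,.03,0): to(c,S+n*(.012+h),nestR(-6.8))
E
```

```text
[ 0.6335789  -0.15995521  0.04400385]
d [-24.47, 17.08, -9.44] t [-0.523, -0.031, 0.116]
d [-24.65, 18.57, -6.84] t [-0.523, -0.031, 0.116]
d [-24.82, 20.06, -4.24] t [-0.523, -0.031, 0.116]
```

Emit:
{"method": "play_rows", "body": {"gripper": [0.5,0.5,0.5,0.5,0.5,0.5,0.5,0.5,0.5,0.5,0.5,0.5], "delta_pos": [[0,0,-1],[0,0,-3.5],[0,0,-7],[-2,1,-10],[-5,3,-12],[-9,6,-13],[-13,9,-13],[-17,12,-12.5],[-21,15,-11.5],[-24.5,17,-10],[-24.47,17.08,-9.44],[-24.47,17.08,-9.44]], "turn": [[0,0,0],[0,0,0],[0,0,0],[0,0,0],[-0.09,-0.005,0.02],[-0.18,-0.01,0.04],[-0.27,-0.016,0.06],[-0.36,-0.021,0.08],[-0.45,-0.027,0.1],[-0.523,-0.031,0.116],[-0.523,-0.031,0.116],[-0.523,-0.031,0.116]]}}

```text
time: 7.72
position: [0.5978, -0.1571, 0.1056]
tool_rot: [0.723, 0.64, 0.172, 0.194]
ft_force: [-0.2, 0.1, -1.0]
grip_width: 0.0298
grip_force: 25.0
```

```bash
python3 - <<'E'
from h import *
from plan import nz
o=robot.get_obs(); print(o["position"],o["ft_force"].round(1),o["grip_width"],Ro.from_quat(o["tool_rot"]).as_matrix()[:,2], -nz(-6.8))
n=nz(-6.8); S=np.array([.6336,-.1600,.044]); print("target",S+n*.072)
a=snap("side")["color"]; b=snap("scene")["color"]
a=cv2.resize(a[180:310,260:420],None,fx=2.5,fy=2.5); b=cv2.resize(b[180:310,120:280],None,fx=2.5,fy=2.5)
cv2.imwrite("pics/p1.png",np.hstack([a,b])[:,:,::-1])
E
```

```text
[ 0.59782325 -0.15714772  0.10555558] [-0.2  0.1 -1. ] 0.029774441991874484 [ 0.4966441  -0.06022865 -0.86586208] [ 0.49648275 -0.05920198 -0.8660254 ]
target [ 0.59785324 -0.15573746  0.10635383]
```

View pics/p1.png

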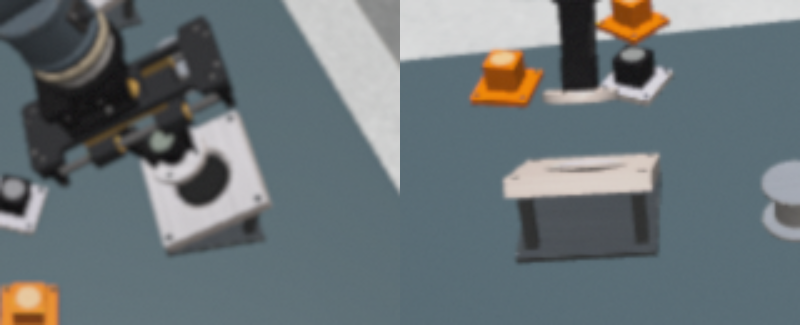

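The module is held square to the plate, 60 mm off the round pocket in the side crop. It can go down along the normal.

Emit:
{"method": "play_rows", "body": {"gripper": [0.5,0.5,0.5,0.5,0.5,0.5], "delta_pos": [[0,0,1.2],[0,0,2.4],[0,0,3.6],[0,0,4.5],[0,0,4.5],[0,0,4.5]], "turn": [[0,0,0],[0,0,0],[0,0,0],[0,0,0],[0,0,0],[0,0,0]]}}

```text
time: 8.57
position: [0.6201, -0.158, 0.0676]
tool_rot: [0.722, 0.641, 0.172, 0.194]
ft_force: [-0.1, 0.2, -0.4]
grip_width: 0.0293
grip_force: 25.0
```

```bash
python3 - <<'E'
from h import *
from plan import nz
n=nz(-6.8); S=np.array([.6336,-.1600,.044]); T=S+n*.027
for i in range(3):
    o=robot.get_obs(); print((o["position"]-T).round(4),o["ft_force"].round(1))
    a=snap("side"); 
cv2.imwrite("pics/p2.png",cv2.resize(a["color"][210:290,290:390],None,fx=5,fy=5,interpolation=cv2.INTER_CUBIC)[:,:,::-1])
E
```

```text
[-0.0001  0.0004  0.0002] [-0.1  0.2 -0.4]
[-0.0001  0.0003  0.0003] [ 0.5 -0.5 -1.4]
[-0.0001  0.0002  0.0002] [ 0.2 -0.3 -0.5]
```

View pics/p2.png

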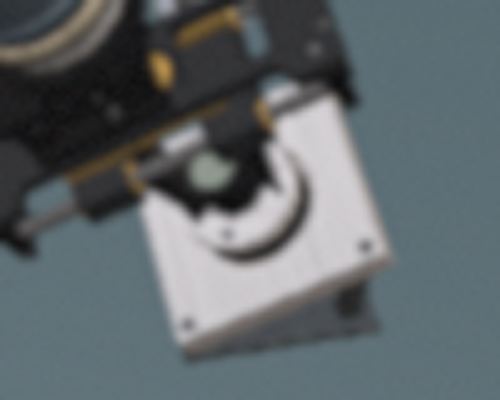

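The module sits 15 mm above the floor, concentric with the pocket. Now I'll lower it slowly.

Emit:
{"method": "play_rows", "body": {"gripper": [0.5,0.5,0.5,0.5,0.5,0.5,0.5,0.5], "delta_pos": [[0,0,0.3],[0,0,0.6],[0,0,0.75],[0,0,0.9],[0,0,1.0],[0,0,1.1],[0,0,1.2],[0,0,1.2]], "turn": [[0,0,0],[0,0,0],[0,0,0],[0,0,0],[0,0,0],[0,0,0],[0,0,0],[0,0,0]]}}

```text
time: 9.72
position: [0.6261, -0.159, 0.0565]
tool_rot: [0.722, 0.641, 0.172, 0.193]
ft_force: [-0.3, 0.4, -1.0]
grip_width: 0.0292
grip_force: 25.0
```

Emit:
{"method": "play_rows", "body": {"gripper": [0.5,0.5,0.5,0.5], "delta_pos": [[0,0,0.1],[0,0,0.2],[0,0,0.3],[0,0,0.3]], "turn": [[0,0,0],[0,0,0],[0,0,0],[0,0,0]]}}

```text
time: 10.22
position: [0.6272, -0.1592, 0.0546]
tool_rot: [0.722, 0.641, 0.172, 0.194]
ft_force: [-2.7, -0.1, 4.3]
grip_width: 0.0293
grip_force: 25.0
```

Contact force is about 5 N at the expected floor depth, so it is seated. Releasing and backing off.

Emit:
{"method": "play_rows", "body": {"gripper": [0.2,-0.1,-0.4,-0.4,-0.4,-0.4,-0.4,-0.4], "delta_pos": [[0,0,0],[0,0,0],[0,0,0],[0,0,-1],[0,0,-3],[0,0,-6],[0,0,-9],[0,0,-12]], "turn": [[0,0,0],[0,0,0],[0,0,0],[0,0,0],[0,0,0],[0,0,0],[0,0,0],[0,0,0]]}}

```text
time: 11.22
position: [0.5674, -0.152, 0.1585]
tool_rot: [0.722, 0.641, 0.172, 0.193]
ft_force: [-0.3, 0.1, -0.0]
grip_width: 0.061
grip_force: 0.0
```

```bash
python3 - <<'E'
from plan import *
from h import robot
F=np.array([.6306,-.1596,.0492]); n=nz(-6.8); S=F-.006*n
c=(S+n*(.012+.12),nestR(-6.8)); o=robot.get_obs(); print(c[0],o["position"])
# view pose for square module and pocket
to(c,[.55,-.23,.173],R0)
c2=(np.array([.55,-.23,.173]),R0)
to(c2,[.4512,-.1098,.10],down(-31.7)); to(c2,[.4512,-.1098,.012],down(-31.7))
E
```

```text
[ 0.56804317 -0.15214055  0.1583192 ] [ 0.56744844 -0.1520385   0.15849097]
d [-7.94, -0.02, -1.71] t [0.523, 0.031, -0.116]
d [12.02, -9.88, 7.3] t [0.0, 0.0, 0.553]
d [12.02, -9.88, 16.1] t [0.0, 0.0, 0.553]
```

Emit:
{"method": "play_rows", "body": {"gripper": [-0.4,-0.4,-0.4,-0.4,-0.4,-0.4], "delta_pos": [[-2,0,-0.5],[-4,0,-1],[-6,0,-1.5],[-7.94,-0.02,-1.71],[-7.94,-0.02,-1.71],[-7.94,-0.02,-1.71]], "turn": [[0.13,0.008,-0.029],[0.26,0.016,-0.058],[0.39,0.023,-0.087],[0.523,0.031,-0.116],[0.523,0.031,-0.116],[0.523,0.031,-0.116]]}}

```text
time: 11.98
position: [0.5485, -0.2283, 0.1715]
tool_rot: [0.707, 0.707, 0.0, -0.001]
ft_force: [-0.4, 0.4, 0.4]
grip_width: 0.0609
grip_force: 0.0
```

```bash
python3 - <<'E'
from meas import *
c=snap("wrist","w4")
o=robot.get_obs(); print(o["position"],o["tool_rot"])
module(c,(178,72),1)
# placed module: lens top should be at seat + 36 mm along n
from plan import nz
n=nz(-6.8); S=np.array([.6336,-.1600,.044])
print("expected lens top px",proj(c,S+.036*n),"base top",proj(c,S+.008*n))
cv2.imwrite("pics/w4c.png",cv2.resize(c["color"][30:220,130:470],None,fx=2.3,fy=2.3,interpolation=cv2.INTER_CUBIC)[:,:,::-1])
E
```

```text
[ 0.54820823 -0.22810199  0.17162732] [ 7.07101574e-01  7.07110410e-01  3.01043500e-04 -1.46323482e-03]
square [ 451.3 -109.8] [54.2 54. ] 58.33647537231445
expected lens top px [[365.22581686 126.80734747]] base top [[373.83386383 128.55005602]]
```

View pics/w4c.png

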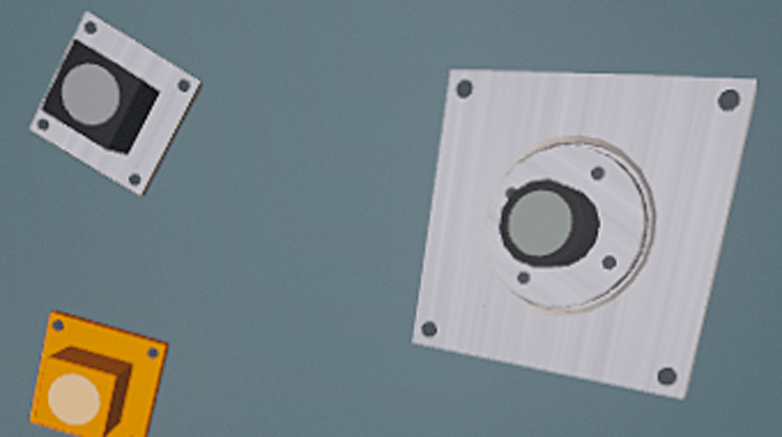

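The round module is seated: its lens top is at (365,127), as predicted, with an even ring around the base. Next is the square one.

Emit:
{"method": "play_rows", "body": {"gripper": [-0.4,-0.4,-0.4,-0.4,-0.4,-0.4,-0.4,-0.4,-0.4,-0.4], "delta_pos": [[3,-2.5,0],[6,-5,1],[9,-7.5,3],[12.02,-9.88,5],[12.02,-9.88,7.5],[12.02,-9.88,10],[12.02,-9.88,12.5],[12.02,-9.88,14.5],[12.02,-9.88,16.1],[12.02,-9.88,16.1]], "turn": [[0,0,0.14],[0,0,0.28],[0,0,0.42],[0,0,0.553],[0,0,0.553],[0,0,0.553],[0,0,0.553],[0,0,0.553],[0,0,0.553],[0,0,0.553]]}}

```text
time: 13.28
position: [0.4491, -0.1084, 0.0111]
tool_rot: [0.873, 0.487, -0.001, -0.002]
ft_force: [0.4, -0.6, -0.9]
grip_width: 0.061
grip_force: 0.0
```

Emit:
{"method": "play_rows", "body": {"gripper": [0,0.3,0.5,0.5,0.5], "delta_pos": [[0,0,0],[0,0,0],[0,0,0],[0,0,0],[0,0,0]], "turn": [[0,0,0],[0,0,0],[0,0,0],[0,0,0],[0,0,0]], "squeeze": 25}}

```text
time: 13.9
position: [0.4514, -0.1099, 0.012]
tool_rot: [0.873, 0.487, 0.0, 0.0]
ft_force: [-0.1, 0.4, 4.3]
grip_width: 0.0297
grip_force: 25.0
```

```bash
python3 - <<'E'
from plan import *
from h import robot
o=robot.get_obs(); print(o["position"],o["tool_rot"],down(-31.7).as_quat())
c=(np.array([.4512,-.1098,.012]),down(-31.7))
to(c,[.4512,-.1098,.15],down(-31.7))
F=np.array([.6036,.147,.0492]); n=nz(2.6); S=F-.006*n; print(S)
to(c,S+n*(.012+.08),down(2.6))
to(c,S+n*(.012+.06),nestR(2.6))
E
```

```text
[ 0.45142174 -0.1098765   0.01198996] [8.73288105e-01 4.87203934e-01 2.58308096e-04 3.80280536e-04] [0.87334748 0.48709771 0.         0.        ]
d [0.0, 0.0, -13.8] t [0.0, 0.0, 0.0]
[0.60659691 0.14713609 0.04400385]
d [27.43, -4.08, -11.17] t [0.0, 0.0, -0.599]
d [28.0, -3.25, -9.44] t [-0.508, 0.157, -0.585]
```

Emit:
{"method": "play_rows", "body": {"gripper": [0.5,0.5,0.5,0.5,0.5,0.5,0.5,0.5,0.5,0.5,0.5,0.5], "delta_pos": [[0,0,-1],[0,0,-4],[0,0,-8],[4,-0.5,-11],[8,-1,-12.5],[12,-1.5,-13],[16,-2,-13],[20,-2.5,-12.5],[24,-3,-11.5],[28,-3.25,-10],[28,-3.25,-9.44],[28,-3.25,-9.44]], "turn": [[0,0,0],[0,0,0],[0,0,0],[-0.064,0.02,-0.073],[-0.127,0.039,-0.146],[-0.19,0.059,-0.219],[-0.254,0.079,-0.293],[-0.318,0.098,-0.366],[-0.381,0.118,-0.439],[-0.445,0.137,-0.512],[-0.508,0.157,-0.585],[-0.508,0.157,-0.585]]}}

```text
time: 15.4
position: [0.5688, 0.1461, 0.1049]
tool_rot: [0.666, 0.7, 0.186, 0.178]
ft_force: [0.2, 0.4, -1.1]
grip_width: 0.0298
grip_force: 25.0
```

Emit:
{"method": "play_rows", "body": {"gripper": [0.5,0.5,0.5,0.5,0.5,0.5,0.5], "delta_pos": [[0,0,0],[0,0,1.2],[0,0,2.4],[0,0,3.6],[0,0,4.5],[0,0,4.5],[0,0,4.5]], "turn": [[0,0,0],[0,0,0],[0,0,0],[0,0,0],[0,0,0],[0,0,0],[0,0,0]]}}

```text
time: 16.27
position: [0.5981, 0.1458, 0.0734]
tool_rot: [0.668, 0.7, 0.185, 0.173]
ft_force: [-0.0, -0.2, -1.4]
grip_width: 0.03
grip_force: 25.0
```

```bash
python3 - <<'E'
from h import *
from plan import nz,nestR
n=nz(2.6); S=np.array([.6066,.1471,.044]); T=S+n*.027
for i in range(3):
    a=snap("side"); o=robot.get_obs(); print((o["position"]-T).round(4),o["ft_force"].round(1),(nestR(2.6).inv()*Ro.from_quat(o["tool_rot"])).as_rotvec().round(4),o["grip_width"])
cv2.imwrite("pics/p3.png",cv2.resize(a["color"][130:210,250:350],None,fx=5,fy=5,interpolation=cv2.INTER_CUBIC)[:,:,::-1])
E
```

```text
[ 0.005  -0.0006  0.0061] [ 0.7  0.2 -2.6] [0.0114 0.0043 0.0005] 0.029631051308847318
[ 0.005  -0.0005  0.0061] [-0.2  0.5 -2.2] [0.0114 0.0046 0.0001] 0.02978604653450772
[ 0.0049 -0.0005  0.006 ] [ 0.3  0.3 -1.7] [0.0114 0.0047 0.    ] 0.029880895187498938
```

View pics/p3.png

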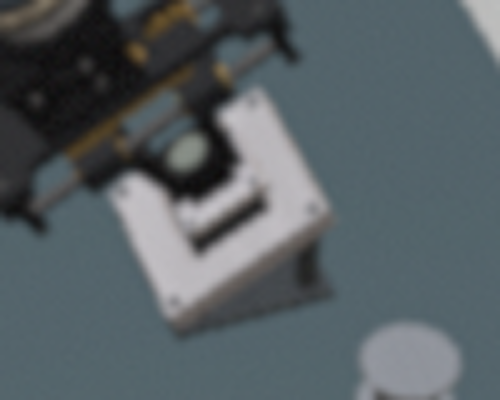

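The arm sits about 8 mm up-slope of the command with no contact force. I'll check for a joint limit.

```bash
python3 - <<'E'
from h import *
o=robot.get_obs(); print(o["q"].round(3),o["joint_torque"].round(1),o["moment"].round(2),o["position"],o["tool_rot"])
E
```

```text
[ 0.059  0.665  1.963 -0.964  0.002  0.976] [ -0.  -40.   -7.3   0.   -1.2   0.1] [-0.05  0.48  0.02] [0.59801537 0.14600303 0.07341515] [0.66791859 0.69980072 0.18471114 0.1733364 ]
```

Joint 5 is at its lower limit (0), so the straight 30° tilt isn't reachable here. I'll set the module down on clear bench, aligned with the nest. Then I'll regrasp it with the tool leaning 18° about the closing axis, so the tool needs only 12° of pitch at the nest.

```bash
python3 - <<'E'
from plan import *
n=nz(2.6); S=np.array([.6066,.1471,.044]); c=(S+n*.027,nestR(2.6))
to(c,S+n*.11,nestR(2.6)); to(c,[.47,.02,.13],down(2.6)); to(c,[.47,.02,.012],down(2.6))
E
```

```text
d [0.0, 0.0, -8.3] t [0.0, 0.0, 0.0]
d [-12.08, -8.02, -11.86] t [0.524, 0.0, 0.0]
d [-12.08, -13.92, -1.64] t [0.524, 0.0, 0.0]
```

Emit:
{"method": "play_rows", "body": {"gripper": [0.5,0.5,0.5,0.5,0.5,0.5,0.5,0.5,0.5,0.5], "delta_pos": [[0,0,-2],[0,0,-4],[0,0,-6.5],[0,0,-8.3],[-2,-1.5,-9],[-4,-3,-9.7],[-7,-5,-10.5],[-10,-7,-11.5],[-12.08,-8.02,-11.86],[-12.08,-8.02,-11.86]], "turn": [[0,0,0],[0,0,0],[0,0,0],[0,0,0],[0.13,0,0],[0.26,0,0],[0.39,0,0],[0.524,0,0],[0.524,0,0],[0.524,0,0]]}}

```text
time: 17.68
position: [0.4753, 0.0184, 0.1367]
tool_rot: [0.691, 0.723, -0.003, -0.007]
ft_force: [0.6, -0.1, -0.9]
grip_width: 0.0297
grip_force: 25.0
```

```bash
python3 - <<'E'
from h import *
from plan import down
o=robot.get_obs(); print(o["position"],(down(2.6).inv()*Ro.from_quat(o["tool_rot"])).as_rotvec().round(4),o["q"].round(2),o["grip_width"])
E
```

```text
[0.47526432 0.01844659 0.13668421] [ 0.0128  0.0058 -0.0006] [-0.2   0.47  1.88  0.    0.81 -0.25] 0.029732661662586778
```

```bash
python3 - <<'E'
from h import *
from plan import *
robot.camera("side"); o=robot.get_obs(); print(o["position"])
c=(o["position"],Ro.from_quat(o["tool_rot"]))
to(c,[.47,.02,.03],down(2.6)); to(c,[.47,.02,.0125],down(2.6))
E
```

```text
[0.47558371 0.01911523 0.13677112]
d [0.05, -0.42, 10.68] t [-0.012, -0.006, 0.001]
d [0.04, -0.4, 12.43] t [-0.012, -0.006, 0.001]
```

Emit:
{"method": "play_rows", "body": {"gripper": [0.5,0.5,0.5,0.5,0.5,0.5,0.5,0.5,0.5,0.5], "delta_pos": [[0,-0.4,2],[0,-0.4,5],[0,-0.4,8],[0,-0.4,10.5],[0,-0.4,11.3],[0,-0.4,11.7],[0,-0.4,12.0],[0,-0.4,12.2],[0,-0.4,12.3],[0,-0.4,12.3]], "turn": [[-0.012,-0.006,0.001],[-0.012,-0.006,0.001],[-0.012,-0.006,0.001],[-0.012,-0.006,0.001],[-0.012,-0.006,0.001],[-0.012,-0.006,0.001],[-0.012,-0.006,0.001],[-0.012,-0.006,0.001],[-0.012,-0.006,0.001],[-0.012,-0.006,0.001]]}}

```text
time: 18.98
position: [0.4702, 0.0194, 0.0139]
tool_rot: [0.69, 0.724, -0.001, 0.001]
ft_force: [0.4, 0.7, -1.6]
grip_width: 0.0296
grip_force: 25.0
```

Emit:
{"method": "play_rows", "body": {"gripper": [0.5,0.5,0.5,0.1,-0.2,-0.4,-0.4,-0.4,-0.4,-0.4,-0.4,-0.4], "delta_pos": [[0,0,0.1],[0,0,0.17],[0,0,0.17],[0,0,0.17],[0,0,0.17],[0,0,0.17],[0,0,-3],[0,0,-8],[-3,0,-12],[-6,0,-14],[-6,0,-14],[-6,0,-14]], "turn": [[0,0,0],[0,0,0],[0,0,0],[0,0,0],[0,0,0],[0,0,0],[0,0,0],[0,0,0],[0,0,0],[0,0,0],[0,0,0],[0,0,0]]}}

```text
time: 20.48
position: [0.472, -0.0396, 0.1531]
tool_rot: [0.69, 0.724, -0.001, -0.001]
ft_force: [0.1, 0.8, 0.4]
grip_width: 0.0613
grip_force: 0.0
```

```bash
python3 - <<'E'
from meas import *
from plan import *
c=snap("wrist","w5")
X=[.47,.02,.008]; p=proj(c,X)[0]; print(p)
module(c,(float(p[0]),float(p[1])),1)
robot.camera("side"); o=robot.get_obs(); print(o["position"],o["tool_rot"])
cm=(o["position"],Ro.from_quat(o["tool_rot"]))
E
```

```text
[281.10222972 137.41286562]
square [469.8  19.4] [53.9 52.8] 2.630232095718384
[ 0.47175593 -0.03914144  0.15266335] [ 0.68981809  0.72398068 -0.00126631 -0.00117382]
```

```bash
cat >> plan.py <<'E'
def grasp(yaw,pitch): return Ro.from_euler("z",yaw,degrees=True)*Ro.from_euler("y",pitch,degrees=True)*Ro.from_euler("z",-90,degrees=True)*R0
E
python3 - <<'E'
from plan import *
from h import robot
o=robot.get_obs(); cm=(o["position"],Ro.from_quat(o["tool_rot"]))
G=grasp(2.6,18); M=np.array([.470,.0195,0]); off=Ro.from_euler("z",2.6,degrees=True).apply([-.0053,0,.0138])
z=G.apply([0,0,1]); print(z, M+off)
to(cm,M+off-.09*z,G); to(cm,M+off,G)
E
```

```text
[-0.30869888 -0.01401793 -0.95105652] [0.46470546 0.01925958 0.0138    ]
d [5.86, 2.38, 5.32] t [0.244, -0.244, 1.56]
d [5.87, -0.37, 13.89] t [0.244, -0.244, 1.56]
```

Emit:
{"method": "play_rows", "body": {"gripper": [-0.4,-0.4,-0.4,-0.4,-0.4,-0.4,-0.4,-0.4,-0.4,-0.4,-0.4,-0.4], "delta_pos": [[0.6,0.2,0.5],[1.2,0.5,1],[1.8,0.7,1.6],[2.4,1,2.1],[3,1.2,2.7],[3.5,1.4,3.2],[4.1,1.7,3.7],[4.7,1.9,4.3],[5.3,2.1,4.8],[5.86,2.38,5.32],[5.86,2.38,5.32],[5.86,2.38,5.32]], "turn": [[0.024,-0.024,0.156],[0.049,-0.049,0.312],[0.073,-0.073,0.468],[0.098,-0.098,0.624],[0.122,-0.122,0.78],[0.146,-0.146,0.936],[0.171,-0.171,1.092],[0.195,-0.195,1.248],[0.22,-0.22,1.404],[0.244,-0.244,1.56],[0.244,-0.244,1.56],[0.244,-0.244,1.56]]}}

```text
time: 22.08
position: [0.4931, 0.0198, 0.0999]
tool_rot: [0.988, 0.023, -0.156, 0.004]
ft_force: [-0.6, 0.8, 0.6]
grip_width: 0.0609
grip_force: 0.0
```

```bash
python3 - <<'E'
from plan import *
from h import *
a=snap("side","p4"); o=robot.get_obs(); cm=(o["position"],Ro.from_quat(o["tool_rot"])); print(o["position"],o["q"].round(2))
G=grasp(2.6,18); M=np.array([.470,.0195,0]); off=Ro.from_euler("z",2.6,degrees=True).apply([-.0053,0,.0138])
z=G.apply([0,0,1]);to(cm,M+off-.09*z,G); to(cm,M+off,G)
E
```

```text
[0.4932487  0.01971287 0.10022064] [-0.15  0.66  1.64 -0.07  1.15  1.41]
d [-0.04, -0.08, 0.1] t [0.002, -0.002, 0.001]
d [-0.06, -0.1, 9.1] t [0.002, -0.002, 0.001]
```

Emit:
{"method": "play_rows", "body": {"gripper": [-0.4,-0.4,-0.4,-0.4,-0.4,-0.4,0,0.3,0.5,0.5,0.5,0.5], "delta_pos": [[-0.05,-0.05,2.5],[-0.05,-0.05,5],[-0.05,-0.05,7],[-0.05,-0.05,8.5],[-0.05,-0.05,9.0],[-0.05,-0.05,9.0],[-0.05,-0.05,9.0],[-0.05,-0.05,9.0],[-0.05,-0.05,9.0],[-0.05,-0.05,9.0],[-0.05,-0.05,9.0],[-0.05,-0.05,9.0]], "turn": [[0,0,0],[0,0,0],[0,0,0],[0,0,0],[0,0,0],[0,0,0],[0,0,0],[0,0,0],[0,0,0],[0,0,0],[0,0,0],[0,0,0]], "squeeze": 25}}

```text
time: 23.62
position: [0.4661, 0.0184, 0.0151]
tool_rot: [0.988, 0.022, -0.155, 0.004]
ft_force: [0.4, 0.5, 2.1]
grip_width: 0.0295
grip_force: 25.0
```

```bash
cat > sq.py <<'E'
from plan import *
from h import robot
N=Ro.from_euler("zy",[0,0])
RN=Ro.from_euler("z",2.6,degrees=True)*Ro.from_euler("y",-30,degrees=True)
S=np.array([.6066,.1471,.044]); n=RN.apply([0,0,1])
E
python3 - <<'E'
from sq import *
robot.camera("side")
o=robot.get_obs(); cm=(o["position"],Ro.from_quat(o["tool_rot"])); print(o["position"],o["grip_width"],o["ft_force"])
# module frame at bench: origin x=.470 (known), y = gripper y (centred); offset in module frame
RM=Ro.from_euler("z",2.6,degrees=True); 
off=RM.inv().apply(o["position"]-np.array([.470,.0195,0])); print("off",off)
rel=RM.inv()*cm[1]; print((grasp(2.6,18).inv()*cm[1]).as_rotvec())
off=np.array([off[0],0,off[2]]); np.save("off.npy",off)
T=S+RN.apply(off); G=grasp(2.6,-12)
to(cm,cm[0]+[0,0,.12],cm[1]); to(cm,T+n*.06,G); to(cm,T+n*.015,G)
E
```

```text
[0.46606986 0.01842316 0.01508626] 0.029680593338294186 [-0.15064769 -0.42085232  0.9429494 ]
off [-0.00397494 -0.00089745  0.01508626]
[-0.00151414  0.00315144  0.00138088]
d [-3.67, 0.02, -11.42] t [0.0, 0.0, 0.0]
d [7.19, -12.21, -11.99] t [0.002, 0.52, -0.001]
d [10.52, -12.22, -8.97] t [0.002, 0.52, -0.001]
```

Emit:
{"method": "play_rows", "body": {"gripper": [0.5,0.5,0.5,0.5,0.5,0.5,0.5,0.5,0.5,0.5,0.5,0.5], "delta_pos": [[-0.3,0,-1],[-1.2,0,-3.8],[-2.4,0,-7.6],[-3.7,0,-11.4],[-2.5,-2,-12.5],[-0.5,-4,-13],[1.5,-6.5,-13.3],[3.5,-9,-13.3],[5.5,-11,-12.8],[7.19,-12.21,-11.99],[7.19,-12.21,-11.99],[7.19,-12.21,-11.99]], "turn": [[0,0,0],[0,0,0],[0,0,0],[0,0,0],[0,0.09,0],[0,0.18,0],[0,0.27,0],[0,0.36,0],[0,0.45,0],[0.002,0.52,-0.001],[0.002,0.52,-0.001],[0.002,0.52,-0.001]]}}

```text
time: 25.18
position: [0.5654, 0.1449, 0.1071]
tool_rot: [0.994, 0.023, 0.104, -0.002]
ft_force: [0.7, 0.1, -1.9]
grip_width: 0.0299
grip_force: 25.0
```

```bash
python3 - <<'E'
from sq import *
robot.camera("side")
o=robot.get_obs(); cm=(o["position"],Ro.from_quat(o["tool_rot"])); print(o["q"].round(2),o["grip_width"],o["ft_force"].round(1))
T=S+RN.apply(np.load("off.npy")); G=grasp(2.6,-12)
for h in (.06,.015,.003,0): to(cm,T+n*h,G)
E
```

```text
[ 0.06  0.58  1.8  -0.01  0.56  1.59] 0.029697819334681377 [-0.1 -0.3 -1.6]
d [-0.02, -0.05, 0.03] t [0.0, 0.001, -0.0]
d [1.37, -0.05, 4.31] t [0.0, 0.001, -0.0]
d [1.74, -0.05, 5.45] t [0.0, 0.001, -0.0]
d [1.84, -0.05, 5.74] t [0.0, 0.001, -0.0]
```

Emit:
{"method": "play_rows", "body": {"gripper": [0.5,0.5,0.5,0.5,0.5,0.5], "delta_pos": [[0.4,-0.02,1.2],[0.8,-0.04,2.4],[1.1,-0.05,3.5],[1.37,-0.05,4.31],[1.37,-0.05,4.31],[1.37,-0.05,4.31]], "turn": [[0,0,0],[0,0,0],[0,0,0],[0,0,0],[0,0,0],[0,0,0]]}}

```text
time: 25.98
position: [0.5877, 0.1468, 0.0674]
tool_rot: [0.994, 0.023, 0.104, -0.002]
ft_force: [-0.8, -0.2, -1.4]
grip_width: 0.0298
grip_force: 25.0
```

```bash
python3 - <<'E'
from sq import *
from h import *
a=snap("side")
T=S+RN.apply(np.load("off.npy")); G=grasp(2.6,-12)
P=[]
for i in range(4):
    o=robot.get_obs(); P.append(o["position"]); robot.camera("side")
cm=(np.mean(P,0),Ro.from_quat(o["tool_rot"]))
print(RN.inv().apply(cm[0]-T).round(4))
for h in (.015,.003,0): to(cm,T+n*h,G)
cv2.imwrite("pics/p5.png",cv2.resize(a["color"][130:210,250:350],None,fx=5,fy=5,interpolation=cv2.INTER_CUBIC)[:,:,::-1])
E
```

```text
[-0.0004  0.0006  0.0149]
d [0.04, 0.06, -0.02] t [-0.0, 0.0, 0.0]
d [0.41, 0.06, 1.12] t [-0.0, 0.0, 0.0]
d [0.5, 0.06, 1.4] t [-0.0, 0.0, 0.0]
```

View pics/p5.png

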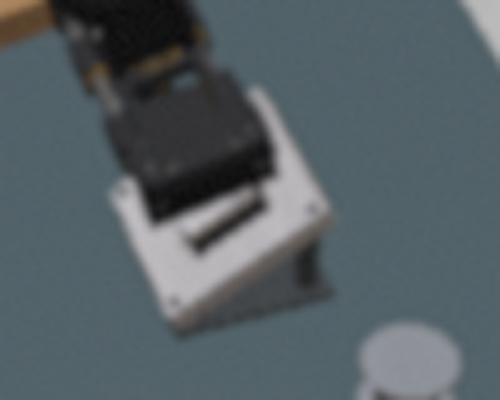

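The module is 15 mm above the square pocket and parallel to it, on target within 0.6 mm. Lowering slowly along the normal.

Emit:
{"method": "play_rows", "body": {"gripper": [0.5,0.5,0.5,0.5,0.5,0.5,0.5,0.5,0.5,0.5], "delta_pos": [[0.09,0.05,0.2],[0.16,0.05,0.4],[0.21,0.05,0.55],[0.25,0.05,0.7],[0.3,0.05,0.8],[0.33,0.05,0.9],[0.37,0.05,1.0],[0.4,0.05,1.1],[0.4,0.05,1.12],[0.4,0.05,1.12]], "turn": [[0,0,0],[0,0,0],[0,0,0],[0,0,0],[0,0,0],[0,0,0],[0,0,0],[0,0,0],[0,0,0],[0,0,0]]}}

```text
time: 27.48
position: [0.594, 0.1466, 0.0573]
tool_rot: [0.994, 0.023, 0.104, -0.002]
ft_force: [0.0, -0.3, -1.2]
grip_width: 0.03
grip_force: 25.0
```

Emit:
{"method": "play_rows", "body": {"gripper": [0.5,0.5,0.5,0.5,0.5], "delta_pos": [[0.03,0,0.1],[0.06,0,0.19],[0.09,0,0.28],[0.1,0,0.31],[0.1,0,0.31]], "turn": [[0,0,0],[0,0,0],[0,0,0],[0,0,0],[0,0,0]]}}

```text
time: 28.1
position: [0.5953, 0.1467, 0.0549]
tool_rot: [0.994, 0.023, 0.104, -0.002]
ft_force: [-3.2, -0.1, 5.1]
grip_width: 0.0298
grip_force: 25.0
```

```bash
python3 - <<'E'
from sq import *
T=S+RN.apply(np.load("off.npy"))
for i in range(3):
    robot.camera("side"); o=robot.get_obs(); print(RN.inv().apply(o["position"]-T).round(4),RN.inv().apply(o["ft_force"]).round(1),o["moment"].round(2))
E
```

```text
[-0.0003  0.0001  0.    ] [-0.9 -0.6  6.6] [-0.17  0.41 -0.02]
[-0.0003  0.0001  0.    ] [0.4 0.6 6.7] [-0.13  0.54 -0.07]
[-0.0003  0.0001  0.    ] [-0.4 -0.4  6.8] [-0.12  0.49 -0.08]
```

Emit:
{"method": "play_rows", "body": {"gripper": [0.2,-0.1,-0.4,-0.4,-0.4,-0.4,-0.4,-0.4,-0.4,-0.4,-0.4], "delta_pos": [[0,0,0],[0,0,0],[0,0,0],[0,0,-1],[0,0,-3],[0,0,-6],[0,0,-9],[-4,0,-12],[-8,0,-14],[-10,0,-14],[-10,0,-14]], "turn": [[0,0,0],[0,0,0],[0,0,0],[0,0,0],[0,0,0],[0,0,0],[0,0,0],[0,0,0],[0,0,0],[0,0,0],[0,0,0]]}}

```text
time: 29.62
position: [0.4673, 0.141, 0.1719]
tool_rot: [0.994, 0.023, 0.104, -0.002]
ft_force: [0.6, 0.6, 1.8]
grip_width: 0.0612
grip_force: 0.0
```

```bash
python3 - <<'E'
from sq import *
from h import *
c=snap("wrist","w6"); p=proj(c,S+.02*n)[0]; print("lens top exp",proj(c,S+.036*n))
s=snap("side"); k=snap("scene")
x,y=np.clip(p.astype(int),[110,90],[450,330]); 
a=cv2.resize(c["color"][y-90:y+90,x-110:x+110],(440,360)); b=cv2.resize(s["color"][140:290,260:400],(336,360)); print(x,y)
cv2.imwrite("pics/f.png",np.hstack([a,b])[:,:,::-1])
print(robot.get_obs()["position"])
E
```

```text
lens top exp [[280.70713642  89.72543736]]
280 90
[0.47087538 0.14090611 0.17174439]
```

View pics/f.png

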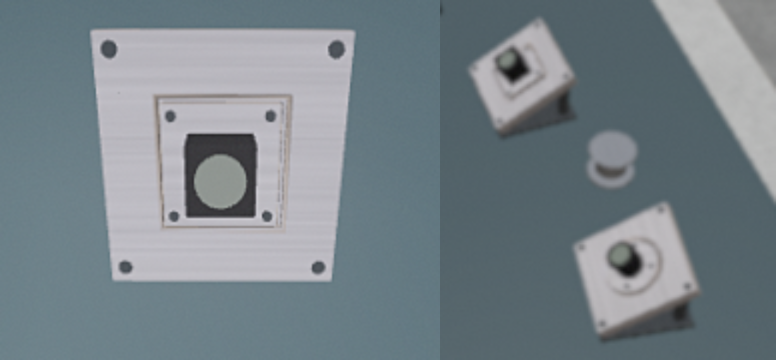

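Both modules sit flush in their pockets. The square lens top is at (280,90.5), against a predicted (280.7,89.7). Handing in.

```bash
python3 -c "
from rig import robot
print(robot.hand_in())"
```

```text
the job is handed in; nothing more can be done
None
```

Both modules are in their pockets, lens out: the round one went in first, then the square one after a regrasp. Each met the pocket floor gently (about 5–7 N), the final pictures show both seated, and the job was handed in with the gripper clear at about 30 s.

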